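# Clamp the glued strip on the repaired board

## Robot

A 6-joint arm with a two-finger parallel gripper is mounted at the origin on the work surface. World frame = base frame: x ahead of the robot, y to its left, z up, the work surface at z = 0. Lengths are in mm, angles in rad, forces in N, time in s.
With the tool pointing down it reaches from about 350 to 975 mm from the base axis. Payload 7.1 kg.
Tool frame: the origin (TCP) lies between the finger pads; the fingertips stand 19 mm ahead of it and the grasp point (between the pads) is the TCP; z points along the fingers, y is the line along which they close (so a half turn about z gives the same grasp; the last joint's range is limited). The gripper opens to 88 mm and grips with 3 to 60 N. Pads are 20 mm wide; open, the fingers measure 115 mm over their backs; the gripper's body (75 mm by 178 mm) begins 61 mm behind the grasp point.
Start: joints at [1.177, 0.423, 1.63, -0, 1.089, -0.019], TCP at [228.772, 581.608, 241.675] pointing down, gripper open.
Joint ranges: [-3, 3], [-0.9, 2.11], [0.09, 2.58], [-1.31, 4.45], [0.11, 2.69], [-2.54, 2.54]. Speed limits (rad/s): [2.39, 2.39, 3.01, 3.14, 3.14, 3.14].

## Interface

Orientations are given as a rotation vector (axis times angle).
In Python, from workcell import ctrl gives the robot as it stands.
- The arm moves only by the tool arm_command, never from a script. Its argument "series" is a list of rows, each an object with "linear": the shift along the tool's x, y, z in m, a list of three; "turn": the turn about the tool's z in rad. A call has 1 to 10 rows; each row shifts and turns the commanded pose from where the row before left it, along the tool's axes as they then stand; what a row does not reach is not made up. A row lasts 1/10 s, in which the tool goes at most 50 mm and 8.59 degrees, less where a joint would pass 70% of its speed; a pose out of reach is approached as far as the arm can. A call with a gripper value outside its range is refused whole. "jaw" is the opening, from -1 (shut) to 1 (fully open), set as the call begins (left out, the last holds). The fingers move at their own pace and stop on an object; the grip force is fixed at half the most. Time passes only in rows, so rows that do not move let the fingers close. It gives the time, the measured TCP pose, the force, the opening and the grip force at its end, in the units of the state.
- ctrl.get_obs(): the state, without advancing time (a new reading comes with each control period).
- ctrl.get_image(name): name is "side" or "top"; returns a dict with "frame" (400x640x3 uint8, blue, green, red), "fx", "fy", "cx", "cy" (pixels), "k1" (the pictures are not rectified: a ray, as slopes to the right and down, at radius r is drawn at 1 + k1 r^2 times it, then the intrinsics apply), "rvec" (rotation vector, rad) and "tvec" (3), from world to camera coordinates, as OpenCV has them. Camera axes: x right, y down, z forward; pixel columns grow to the right and rows downward; lengths in mm; the calibration is good to about 2 mm. A picture is of the moment at which its call begins. There is no depth.
- ctrl.close_job(): hands the job in; it is judged then, once.
The state is a dict: "t": time; "qpos": joint angles; "qvel": joint speeds; "joint_torque": joint torques, N m; "ee_pos": TCP position; "orientation": TCP orientation; "ft_force": force on the tool from outside, world axes, zero at the start; "moment": the same for the moment, N m; "width": finger opening in mm; "grasp_force": force on a finger pad.
Only numpy, scipy, OpenCV 4.12 (cv2) and the standard library are available. Lean on these libraries where they do the work, as an engineer would, in place of code of your own. Each camera call takes 0.05 s, during which the arm holds its last target. There are 200 camera calls.

## Task

The white strip along the top edge of the green board has just been glued on and must be pinched while the glue sets. Take the orange spring clamp off its rail by squeezing its handles, set it down over the top edge of the green board at about the middle of the white strip, upright and pushed home, then let go so that it grips board and strip. Leave the grey clamp where it is.

Things in the scene. Friction and masses are not known exactly. Their poses are not given: they have to be found in the camera images.
- orange_clip_center (a point): Centre of the orange spring clamp (80 mm tall, 24 wide, ~55 g), jaws down, handles up, clipped on an upright 6 mm plate (rail). z up, y along hinge and gripped edge, x: squeeze the handles along x. Handles run from the point to 40 mm above, splayed: 38 mm over the outsides at 26 mm above, 45 at the top. Barrel underside, on the edge when home, is 10 mm below the point; jaw tips 40 mm below.
- orange_clip_jaw (a joint): Sprung hinge of the orange clamp, rad: 0 gripping 6 mm, 0.52 squeezed fully open (about 7 N on the handles 26 mm above the centre); then the handles are parallel, 21 mm over the outsides, and the jaws open 22 mm at the tips. The clamp's frame is that of one half: it leans 0.26 rad when fully squeezed, 0 when clamped.
- strip_top (a point): Middle, along and across, of the white strip's top edge on the green board, which stands upright in a fixed black holder (110 mm wide, top 110 mm above the table). Strip 60 mm long, 30 deep, flush with the top edge, 15 mm off the board's middle; board plus strip 6 mm thick. z up, y along the edge, x across. A blue board with a black strip is not to be used.
- grey_clip_center (a point): Centre of the grey clamp, the same as the orange one, clipped on the same rail 84 mm beside it; to be left alone.

How it is judged (in metres and radians):
At the end, for the whole second after the job is handed in: The orange clamp grips the green board's top edge: centre within 20 mm of the strip's middle along the edge and 12 mm across it, less than 20 mm above the edge (10 when home), upright within 0.25 rad, in line within 0.3 rad, hinge below 0.15 rad (x of orange_clip_center in the frame of strip_top between -0.012 and 0.012 m and y of orange_clip_center in the frame of strip_top between -0.02 and 0.02 m and z of orange_clip_center in the frame of strip_top between 0 and 0.02 m and angle between orange_clip_center's own z axis and vertical below 0.25 rad and angle between the y axis of orange_clip_center and the y axis of strip_top, either way round below 0.3 rad and value of joint orange_clip_jaw below 0.15 rad); the robot touches nothing.
It fails at once if the grey clamp is moved more than 20 mm (distance of grey_clip_center from where it was at the start of the episode above 0.02 m).
It also fails if it takes over 35 s, if anything falls off the work surface, if the arm or the gripper's body presses on something with over 40 N, if the wrist force passes 120 N, or if a joint passes its speed limit or range.

## Working session

There is one attempt and no reset: what is moved stays moved. The work goes in short steps, Python scripts to look and compute and a tool call to move; the robot and the scene stay as the last step left them, time stands still between calls to the robot, and variables do not carry over. Pictures are saved under pics/ and viewed, at most 10 in all, crops included, and the job is handed in when it is done.

Besides the shell and the picture viewer there is one more tool, called after "Emit:" as name(argument=value, ...), one argument or row to a line, values as JSON. arm_command: Moves the arm, as the interface text tells. Its arguments: {"type":"object","properties":{"series":{"type":"array"},"jaw":{"type":"number"}},"required":["series"]}

```bash
mkdir -p pics; cat > h.py <<'E'
import numpy as np, cv2
from scipy.spatial.transform import Rotation as R
from workcell import ctrl
def K(c): return np.array([[c['fx'],0,c['cx']],[0,c['fy'],c['cy']],[0,0,1.]]), np.array([c['k1'],0,0,0,0.])
def proj(c,P):
    k,d=K(c); return cv2.projectPoints(np.array(P,float).reshape(-1,1,3),np.array(c['rvec'],float),np.array(c['tvec'],float),k,d)[0].reshape(-1,2)
def ray(c,uv):
    k,d=K(c); n=cv2.undistortPoints(np.array(uv,float).reshape(-1,1,2),k,d).reshape(-1,2)
    Rm=cv2.Rodrigues(np.array(c['rvec'],float))[0]; o=-Rm.T@np.array(c['tvec'],float).ravel()
    v=np.c_[n,np.ones(len(n))]@Rm; return o,v/np.linalg.norm(v,axis=1)[:,None]
def onz(c,uv,z):
    o,v=ray(c,uv); return o+v*((z-o[2])/v[:,2])[:,None]
def tri(ca,ua,cb,ub):
    oa,va=ray(ca,ua); ob,vb=ray(cb,ub); out=[]
    for a,b in zip(va,vb):
        s=np.linalg.lstsq(np.c_[a,-b],ob-oa,rcond=None)[0]; p,q=oa+a*s[0],ob+b*s[1]; out.append(np.r_[(p+q)/2,np.linalg.norm(p-q)])
    return np.array(out)
E
python3 - <<'E'
from h import *
import pickle
o=ctrl.get_obs(); print({k:np.round(v,3) for k,v in o.items()})
for n in('side','top'):
    c=ctrl.get_image(n); pickle.dump(c,open(n+'0.pkl','wb')); cv2.imwrite(f'pics/{n}0.png',c['frame'])
    print(n,{k:np.round(v,3) for k,v in c.items() if k!='frame'}, ray(c,[[320,200]]))
E
```

```text
{'t': np.float64(0.0), 'qpos': array([ 1.177,  0.424,  1.631, -0.   ,  1.089, -0.019]), 'qvel': array([-0.001,  0.001, -0.001,  0.001, -0.001, -0.002]), 'joint_torque': array([ 1.0000e-03, -5.4464e+01, -2.7367e+01,  6.5000e-02,  2.3000e-02,
       -0.0000e+00]), 'ee_pos': array([228.576, 581.128, 240.885]), 'orientation': array([-5.850e-01, -3.086e+00,  2.000e-03]), 'ft_force': array([ 0.398,  0.278, -0.549]), 'moment': array([-0.069, -0.018, -0.02 ]), 'grasp_force': np.float64(0.0), 'width': np.float64(88.131)}
side {'fx': np.float64(459.84), 'fy': np.float64(459.84), 'cx': np.float64(314.367), 'cy': np.float64(194.352), 'k1': np.float64(0.019), 'rvec': array([ 2.218, -0.343,  0.158]), 'tvec': array([-477.757,  212.831,  766.984])} (array([ 318.90178037, -592.30555457,  639.75785344]), array([[ 0.24065557,  0.73842517, -0.62993108]]))
top {'fx': np.float64(482.715), 'fy': np.float64(482.715), 'cx': np.float64(316.06), 'cy': np.float64(198.624), 'k1': np.float64(-0.035), 'rvec': array([ 2.098, -2.164,  0.139]), 'tvec': array([  33.436,  544.157, 1196.442])} (array([ 355.58229966,   -9.30428478, 1265.76965002]), array([[ 0.14982597,  0.01279111, -0.98862964]]))
```

View pics/side0.png

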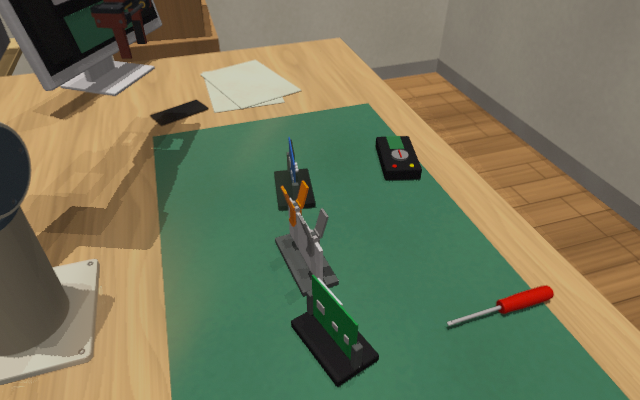

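View pics/top0.png

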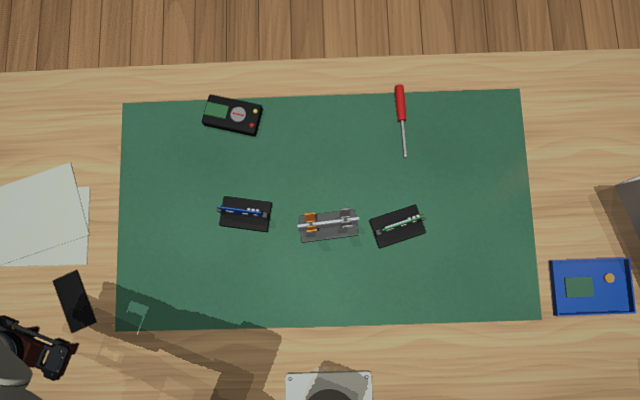

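The side view shows the orange clamp at about (296,200), the grey clamp at (318,225) and the green board with its strip at (335,310). In the top view they are at (310,222), (347,218) and (400,225). I'll enlarge both.

```bash
python3 - <<'E'
from h import *
a=cv2.imread('pics/side0.png')[170:370,265:385]; b=cv2.imread('pics/top0.png')[195:260,285:435]
cv2.imwrite('pics/s1.png',cv2.resize(a,None,fx=3,fy=3,interpolation=cv2.INTER_CUBIC))
cv2.imwrite('pics/t1.png',cv2.resize(b,None,fx=5,fy=5,interpolation=cv2.INTER_CUBIC))
E
```

```text
(no output)
```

View pics/s1.png

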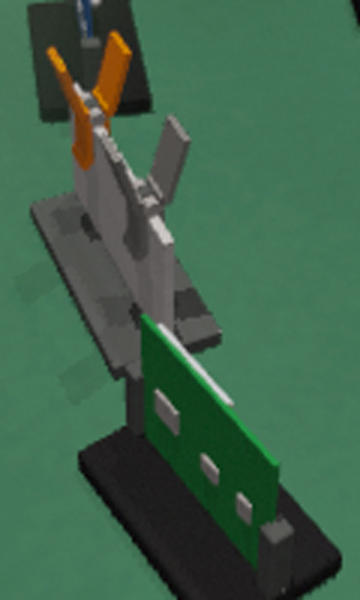

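View pics/t1.png

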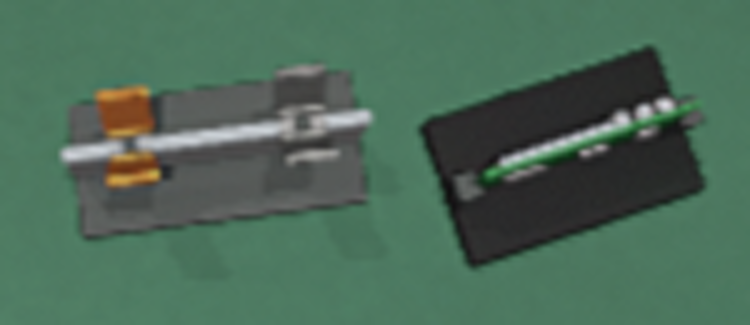

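```bash
python3 - <<'E'
from h import *
import pickle
s=pickle.load(open('side0.pkl','rb'));t=pickle.load(open('top0.pkl','rb'))
T=lambda p:np.array(p,float)/5+[285,195]-.4
S=lambda p:np.array(p,float)/3+[265,170]-.33
np.set_printoptions(precision=1,suppress=True)
print('board ends top@110',onz(t,T([[483,178],[700,105]]),110),'side',onz(s,S([[143,316],[278,465]]),110))
print('strip ends side',onz(s,S([[158,326],[232,403]]),110),'top',onz(t,T([[500,163],[615,123]]),110))
print('rail ends tri',tri(t,T([[62,155],[372,117]]),s,S([[78,85],[172,240]])))
# handle tips: +x handle far(+y)/near corners, -x handle
print('tips tri',tri(t,T([[95,90],[148,87],[108,186],[160,183]]),s,S([[111,31],[131,46],[48,48],[60,56]])))
E
```

```text
board ends top@110 [[ 452.9 -138.5  110. ]
 [ 484.6 -244.2  110. ]] side [[ 454.4 -139.8  110. ]
 [ 486.4 -243.8  110. ]]
strip ends side [[ 459.6 -148.4  110. ]
 [ 478.5 -204.7  110. ]] top [[ 459.8 -147.   110. ]
 [ 477.2 -203.   110. ]]
rail ends tri [[473.   63.2  99.8   3.4]
 [485.8 -87.4 104.    2.4]]
tips tri [[494.1  44.5 150.9   4.1]
 [496.4  19.2 156.9   0.9]
 [451.6  39.2 151.5   0.9]
 [452.1  14.7 163.2   2.8]]
```

```bash
cat >> h.py <<'E'
def go(p,yaw):
    """turn so that tool y lies along world x-direction of a frame with given yaw; then shift in turned tool axes (m)"""
    o=ctrl.get_obs(); Rm=R.from_rotvec(o['orientation']).as_matrix()
    y=Rm[:,1]; a=np.arctan2(y[1],y[0]); d=(yaw-a+np.pi/2)%np.pi-np.pi/2
    turn=-d # tool z down
    print('pos',o['ee_pos'].round(1),'t',round(float(o['t']),2),'tool y ang',round(a,3),'q6',o['qpos'][5].round(3),'z',Rm[:,2].round(3),'turn',round(turn,3))
    R2=Rm@R.from_rotvec([0,0,turn]).as_matrix()
    print('shift after turn (m)',(R2.T@(np.array(p)-o['ee_pos'])/1000).round(4),'now axes',(Rm.T@(np.array(p)-o['ee_pos'])/1000).round(4))
E
python3 - <<'E'
from h import *
go([475,29.4,241],0.085)
E
```

```text
pos [228.6 581.2 241. ] t 0.1 tool y ang 1.196 q6 -0.019 z [-0.001 -0.001 -1.   ] turn 1.111
shift after turn (m) [-5.707e-01  1.987e-01  5.000e-04] now axes [-0.4313 -0.4233  0.0005]
```

Emit:
arm_command(
  series=[
    {"linear":[0,0,0],"turn":0.111},
    {"linear":[0,0,0],"turn":0.111},
    {"linear":[0,0,0],"turn":0.111},
    {"linear":[0,0,0],"turn":0.111},
    {"linear":[0,0,0],"turn":0.111},
    {"linear":[0,0,0],"turn":0.111},
    {"linear":[0,0,0],"turn":0.111},
    {"linear":[0,0,0],"turn":0.111},
    {"linear":[0,0,0],"turn":0.111},
    {"linear":[0,0,0],"turn":0.112},
  ],
  jaw=1,
)

```text
t: 1.1
ee_pos: [228.6, 581.3, 241.2]
orientation: [2.13, 2.309, -0.001]
ft_force: [-0.4, -1.3, -0.5]
width: 88.1
grasp_force: 0.0
```

Emit:
arm_command(
  series=[
    {"linear":[-0.03,0.01,0],"turn":0},
    {"linear":[-0.03,0.01,0],"turn":0},
    {"linear":[-0.03,0.01,0],"turn":0},
    {"linear":[-0.03,0.01,0],"turn":0},
    {"linear":[-0.03,0.01,0],"turn":0},
    {"linear":[-0.03,0.01,0],"turn":0},
    {"linear":[-0.03,0.01,0],"turn":0},
    {"linear":[-0.03,0.01,0],"turn":0},
    {"linear":[-0.03,0.01,0],"turn":0},
    {"linear":[-0.03,0.01,0],"turn":0},
  ],
)

```text
t: 2.1
ee_pos: [354.0, 289.9, 241.5]
orientation: [-2.125, -2.314, 0.001]
ft_force: [0.5, 0.6, 0.5]
width: 87.9
grasp_force: 0.0
```

Emit:
arm_command(
  series=[
    {"linear":[-0.03,0.011,0],"turn":0},
    {"linear":[-0.03,0.011,0],"turn":0},
    {"linear":[-0.03,0.011,0],"turn":0},
    {"linear":[-0.03,0.011,0],"turn":0},
    {"linear":[-0.03,0.011,0],"turn":0},
    {"linear":[-0.03,0.011,0],"turn":0},
    {"linear":[-0.03,0.011,0],"turn":0},
    {"linear":[-0.03,0.011,0],"turn":0},
    {"linear":[-0.03,0.01,0],"turn":0},
    {"linear":[0,0,0],"turn":0},
  ],
)

```text
t: 3.1
ee_pos: [475.6, 28.0, 241.6]
orientation: [2.128, 2.31, -0.0]
ft_force: [-0.6, 0.3, 0.3]
width: 87.6
grasp_force: 0.0
```

```bash
python3 - <<'E'
from h import *
go([475,29.4,190],0.085)
go([475,29.4,138],0.085)
E
```

```text
pos [475.6  28.  241.6] t 3.1 tool y ang 0.082 q6 -0.047 z [ 0.    -0.001 -1.   ] turn -0.003
shift after turn (m) [ 0.0015 -0.0005  0.0516] now axes [ 0.0015 -0.0005  0.0516]
pos [475.6  28.  241.6] t 3.1 tool y ang 0.082 q6 -0.047 z [ 0.    -0.001 -1.   ] turn -0.003
shift after turn (m) [ 0.0015 -0.0005  0.1036] now axes [ 0.0015 -0.0005  0.1036]
```

Emit:
arm_command(
  series=[
    {"linear":[0.0015,0,0.012],"turn":0},
    {"linear":[0,0,0.015],"turn":0},
    {"linear":[0,0,0.015],"turn":0},
    {"linear":[0,0,0.015],"turn":0},
    {"linear":[0,0,0.015],"turn":0},
    {"linear":[0,0,0.012],"turn":0},
    {"linear":[0,0,0.01],"turn":0},
    {"linear":[0,0,0.008],"turn":0},
    {"linear":[0,0,0],"turn":0},
    {"linear":[0,0,0],"turn":0},
  ],
)

```text
t: 4.1
ee_pos: [474.4, 32.1, 139.7]
orientation: [-2.125, -2.314, -0.0]
ft_force: [0.2, 0.2, -0.5]
width: 88.0
grasp_force: 0.0
```

```bash
python3 - <<'E'
from h import *
c=ctrl.get_image('side'); d=ctrl.get_image('top'); o=ctrl.get_obs(); print(o['ee_pos'],o['ft_force'])
print(proj(c,[o['ee_pos'],[475,29.4,112]]).round(),proj(d,[o['ee_pos']]).round())
a=cv2.resize(c['frame'][130:280,230:370],None,fx=4,fy=4,interpolation=cv2.INTER_CUBIC)
cv2.imwrite('pics/s2.png',a)
E
```

```text
[474.72720705  31.96621932 140.1617202 ] [-0.06950788 -0.43647618 -0.48614539]
[[294. 191.]
 [295. 204.]] [[309. 222.]]
```

View pics/s2.png

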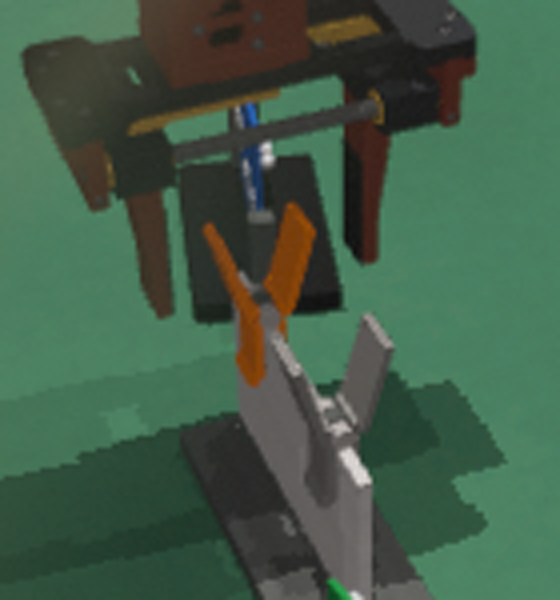

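The fingers straddle the orange handles, with tips at crop (163,315) and (370,262) and the clamp pivot at (265,300). I'll trim the position slightly and squeeze.

Emit:
arm_command(
  series=[
    {"linear":[-0.0025,0,0.002],"turn":0},
    {"linear":[0,0,0],"turn":0},
  ],
)

```text
t: 4.4
ee_pos: [474.7, 29.2, 137.8]
orientation: [2.125, 2.313, 0.0]
ft_force: [-0.5, 0.3, 0.3]
width: 87.5
grasp_force: 0.0
```

Emit:
arm_command(
  series=[
    {"linear":[0,0,0],"turn":0},
    {"linear":[0,0,0],"turn":0},
    {"linear":[0,0,0],"turn":0},
    {"linear":[0,0,0],"turn":0},
    {"linear":[0,0,0],"turn":0},
    {"linear":[0,0,0],"turn":0},
    {"linear":[0,0,0],"turn":0},
    {"linear":[0,0,0],"turn":0},
    {"linear":[0,0,0],"turn":0},
    {"linear":[0,0,0],"turn":0},
  ],
  jaw=-0.7,
)

```text
t: 5.4
ee_pos: [475.4, 29.5, 138.6]
orientation: [2.124, 2.313, 0.002]
ft_force: [-1.0, 0.1, 8.9]
width: 20.5
grasp_force: 30.0
```

Emit:
arm_command(
  series=[
    {"linear":[0,0,-0.004],"turn":0},
    {"linear":[0,0,-0.006],"turn":0},
    {"linear":[0,0,-0.01],"turn":0},
    {"linear":[0,0,-0.014],"turn":0},
    {"linear":[0,0,-0.016],"turn":0},
    {"linear":[0,0,-0.016],"turn":0},
    {"linear":[0,0,-0.016],"turn":0},
    {"linear":[0,0,-0.014],"turn":0},
    {"linear":[0,0,-0.01],"turn":0},
    {"linear":[0,0,-0.004],"turn":0},
  ],
)

```text
t: 6.4
ee_pos: [474.9, 29.5, 249.0]
orientation: [2.124, 2.313, 0.002]
ft_force: [0.0, -0.3, -0.9]
width: 20.4
grasp_force: 30.0
```

```bash
python3 - <<'E'
from h import *
c=ctrl.get_image('side'); o=ctrl.get_obs(); print(o['ee_pos'],o['ft_force'],o['width'])
p=o['ee_pos']; print(proj(c,[p,p-[0,0,26],p-[0,0,36],p-[0,0,66]]).round())
u,v=proj(c,[p])[0].astype(int); print(u-60,v-50)
cv2.imwrite('pics/s3.png',cv2.resize(c['frame'][v-50:v+100,u-60:u+80],None,fx=4,fy=4,interpolation=cv2.INTER_CUBIC))
go([467,-177,248],.295)
E
```

```text
[474.94522613  29.49479635 248.90876686] [ 0.01761336  0.56391608 -0.34046921] 20.784854134576765
[[293. 139.]
 [293. 152.]
 [294. 157.]
 [294. 172.]]
232 88
pos [474.9  29.5 248.9] t 6.45 tool y ang 0.085 q6 -0.048 z [ 0.002  0.    -1.   ] turn -0.21
shift after turn (m) [-0.1953 -0.0676  0.0009] now axes [-0.2051 -0.0254  0.0009]
```

View pics/s3.png

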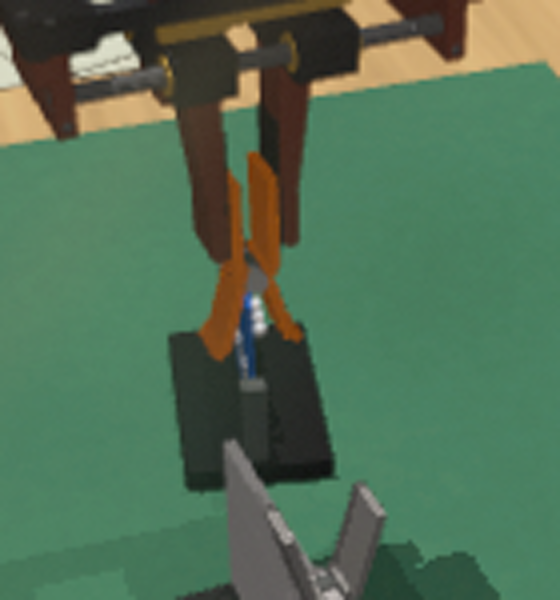

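The clamp hangs open in the gripper, with jaw tips at crop (213,355) and (298,338). The rail is clear, so I'll carry it to the strip.

Emit:
arm_command(
  series=[
    {"linear":[0,0,0],"turn":-0.07},
    {"linear":[0,0,0],"turn":-0.07},
    {"linear":[0,0,0],"turn":-0.07},
    {"linear":[0,0,0],"turn":0},
  ],
)

```text
t: 6.85
ee_pos: [474.1, 29.5, 247.1]
orientation: [-1.869, -2.524, 0.001]
ft_force: [0.7, -0.8, 0.1]
width: 20.2
grasp_force: 30.0
```

Emit:
arm_command(
  series=[
    {"linear":[-0.012,-0.004,0],"turn":0},
    {"linear":[-0.022,-0.0075,0],"turn":0},
    {"linear":[-0.025,-0.0085,0],"turn":0},
    {"linear":[-0.025,-0.009,0],"turn":0},
    {"linear":[-0.025,-0.009,0],"turn":0},
    {"linear":[-0.025,-0.009,0],"turn":0},
    {"linear":[-0.025,-0.0085,0],"turn":0},
    {"linear":[-0.022,-0.0075,0],"turn":0},
    {"linear":[-0.014,-0.005,0],"turn":0},
    {"linear":[0,0,0],"turn":0},
  ],
)

```text
t: 7.85
ee_pos: [465.9, -178.6, 247.5]
orientation: [-1.875, -2.521, 0.0]
ft_force: [0.1, 0.4, -0.3]
width: 20.5
grasp_force: 30.0
```

```bash
python3 - <<'E'
from h import *
go([467,-177,186],.295)
E
```

```text
pos [ 465.9 -178.6  247.5] t 7.85 tool y ang 0.292 q6 -0.681 z [-0. -0. -1.] turn -0.003
shift after turn (m) [0.0012 0.0015 0.0615] now axes [0.0012 0.0015 0.0615]
```

Emit:
arm_command(
  series=[
    {"linear":[0.001,0.0015,0.006],"turn":0},
    {"linear":[0,0,0.012],"turn":0},
    {"linear":[0,0,0.014],"turn":0},
    {"linear":[0,0,0.014],"turn":0},
    {"linear":[0,0,0.01],"turn":0},
    {"linear":[0,0,0.004],"turn":0},
    {"linear":[0,0,0],"turn":0},
  ],
)

```text
t: 8.55
ee_pos: [467.0, -174.9, 186.9]
orientation: [-1.869, -2.523, 0.001]
ft_force: [0.3, 0.5, -0.6]
width: 20.9
grasp_force: 30.0
```

```bash
python3 - <<'E'
from h import *
c=ctrl.get_image('side'); o=ctrl.get_obs(); print(o['ee_pos'],o['ft_force'],o['width'])
p=o['ee_pos']; x0,y0=265,190
f=lambda P:((proj(c,P)-[x0,y0])*4).round()
print(f([p,p-[0,0,26],p-[0,0,66],[467,-177,110]]))
cv2.imwrite('pics/s4.png',cv2.resize(c['frame'][y0:y0+150,x0:x0+140],None,fx=4,fy=4,interpolation=cv2.INTER_CUBIC))
E
```

```text
[ 467.32275127 -175.16506496  187.48271461] [ 0.4974211   0.47301416 -0.75821064] 20.49838775202235
[[254. 253.]
 [253. 305.]
 [252. 381.]
 [252. 405.]]
```

View pics/s4.png

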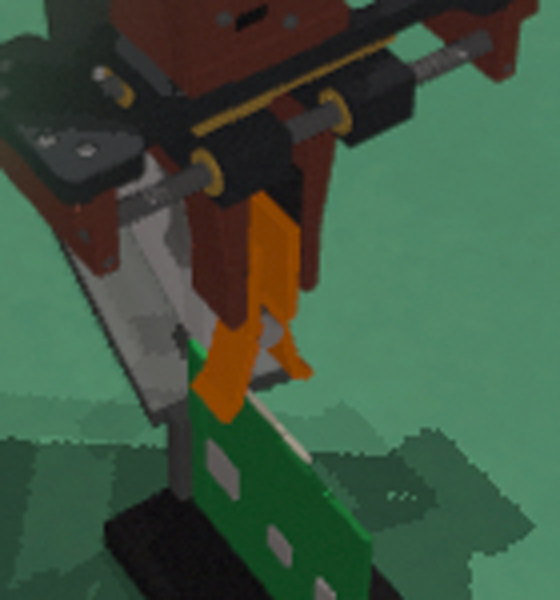

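The jaws straddle the board's edge, with tips at crop (215,405) and (300,375) and the strip just under them. I'll lower in steps.

Emit:
arm_command(
  series=[
    {"linear":[-0.001,0,0.005],"turn":0},
    {"linear":[0,0,0.007],"turn":0},
    {"linear":[0,0,0.007],"turn":0},
    {"linear":[0,0,0.007],"turn":0},
    {"linear":[0,0,0.006],"turn":0},
    {"linear":[0,0,0.004],"turn":0},
    {"linear":[0,0,0],"turn":0},
    {"linear":[0,0,0],"turn":0},
  ],
)

```text
t: 9.4
ee_pos: [467.7, -176.5, 151.6]
orientation: [-1.871, -2.524, 0.0]
ft_force: [-0.1, 0.1, 0.1]
width: 20.3
grasp_force: 30.0
```

Emit:
arm_command(
  series=[
    {"linear":[0,0,0.001],"turn":0},
    {"linear":[0,0,0.001],"turn":0},
    {"linear":[0,0,0.001],"turn":0},
    {"linear":[0,0,0],"turn":0},
  ],
)

```text
t: 9.8
ee_pos: [467.6, -176.5, 148.7]
orientation: [1.871, 2.524, 0.0]
ft_force: [-0.9, 0.0, -0.9]
width: 20.2
grasp_force: 30.0
```

Emit:
arm_command(
  series=[
    {"linear":[0,0,0.001],"turn":0},
    {"linear":[0,0,0.001],"turn":0},
    {"linear":[0,0,0],"turn":0},
    {"linear":[0,0,0],"turn":0},
  ],
)

```text
t: 10.2
ee_pos: [467.8, -176.5, 148.4]
orientation: [1.87, 2.523, 0.0]
ft_force: [-5.6, 1.4, 19.5]
width: 20.9
grasp_force: 30.0
```

Contact came at 148.5 mm, which matches home if the rail top is at 100 mm. I'll ease the load and release.

Emit:
arm_command(
  series=[
    {"linear":[0,0,-0.001],"turn":0},
    {"linear":[0,0,0],"turn":0},
  ],
)

```text
t: 10.4
ee_pos: [467.7, -176.5, 148.6]
orientation: [1.87, 2.523, 0.0]
ft_force: [-3.1, 0.9, 11.9]
width: 20.4
grasp_force: 30.0
```

Emit:
arm_command(
  series=[
    {"linear":[0,0,0],"turn":0},
    {"linear":[0,0,0],"turn":0},
    {"linear":[0,0,0],"turn":0},
    {"linear":[0,0,0],"turn":0},
    {"linear":[0,0,0],"turn":0},
    {"linear":[0,0,0],"turn":0},
    {"linear":[0,0,0],"turn":0},
    {"linear":[0,0,0],"turn":0},
    {"linear":[0,0,0],"turn":0},
    {"linear":[0,0,0],"turn":0},
  ],
  jaw=1,
)

```text
t: 11.4
ee_pos: [467.6, -176.4, 147.7]
orientation: [1.871, 2.524, 0.0]
ft_force: [-0.3, 0.2, -0.4]
width: 87.8
grasp_force: 0.0
```

Emit:
arm_command(
  series=[
    {"linear":[0,0,-0.006],"turn":0},
    {"linear":[0,0,-0.012],"turn":0},
    {"linear":[0,0,-0.016],"turn":0},
    {"linear":[0,0,-0.02],"turn":0},
    {"linear":[0,0,-0.02],"turn":0},
    {"linear":[0,0,-0.02],"turn":0},
    {"linear":[0,0,-0.016],"turn":0},
    {"linear":[0,0,-0.01],"turn":0},
    {"linear":[0,0,0],"turn":0},
    {"linear":[0,0,0],"turn":0},
  ],
)

```text
t: 12.4
ee_pos: [467.4, -176.3, 267.6]
orientation: [-1.871, -2.524, 0.0]
ft_force: [0.0, -0.6, 0.4]
width: 88.2
grasp_force: 0.0
```

```bash
python3 - <<'E'
from h import *
c=ctrl.get_image('side'); o=ctrl.get_obs(); print(o['t'],o['ee_pos'],o['ft_force'],o['width'])
x0,y0=265,230
print(((proj(c,[[467,-177,120],[467,-177,160],[467,-177,110]])-[x0,y0])*4).round())
cv2.imwrite('pics/s5.png',cv2.resize(c['frame'][y0:y0+150,x0:x0+140],None,fx=4,fy=4,interpolation=cv2.INTER_CUBIC))
E
```

```text
12.45 [ 467.15885553 -176.25032044  267.14700956] [ 0.18688312 -1.02067441 -0.1400886 ] 88.2596665583427
[[253. 227.]
 [254. 152.]
 [252. 245.]]
```

View pics/s5.png

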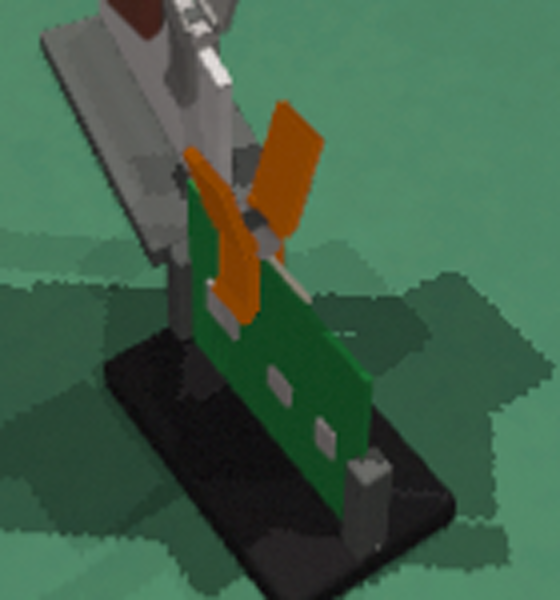

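The clamp stands upright on the strip, with the pivot at crop (258,225). Its near jaw ends right beside a component at (220,305), so I'll check the handle splay to be sure it has closed fully.

```bash
python3 - <<'E'
from h import *
c=ctrl.get_image('side'); d=ctrl.get_image('top')
x=np.array([np.cos(.295),np.sin(.295),0]);y=np.array([-x[1],x[0],0]);z=np.array([0,0,1])
for zc in (120,124):
  C=np.array([467,-177,zc])
  for w in (22.5,18.5): print(zc,w,((proj(c,[C+a*w*x+b*12*y+40*z for a in(-1,1) for b in (-1,1)]+[C+a*4*x+b*12*y-40*z for a in(-1,) for b in (-1,1)])-[265,230])*4).round().tolist(),((proj(d,[C+a*w*x+b*12*y+40*z for a in(-1,1) for b in (-1,1)])-[350,180])*6).round().tolist())
cv2.imwrite('pics/t5.png',cv2.resize(d['frame'][180:270,350:440],None,fx=6,fy=6,interpolation=cv2.INTER_CUBIC))
E
```

```text
120 22.5 [[221.0, 202.0], [182.0, 158.0], [326.0, 146.0], [286.0, 105.0], [262.0, 324.0], [224.0, 281.0]] [[350.0, 295.0], [291.0, 315.0], [309.0, 184.0], [251.0, 204.0]]
120 18.5 [[231.0, 197.0], [191.0, 153.0], [317.0, 150.0], [277.0, 109.0], [262.0, 324.0], [224.0, 281.0]] [[346.0, 285.0], [287.0, 305.0], [313.0, 194.0], [254.0, 214.0]]
124 22.5 [[221.0, 194.0], [181.0, 150.0], [327.0, 138.0], [286.0, 97.0], [262.0, 317.0], [224.0, 275.0]] [[352.0, 294.0], [292.0, 315.0], [311.0, 183.0], [252.0, 203.0]]
124 18.5 [[231.0, 189.0], [191.0, 145.0], [318.0, 143.0], [277.0, 101.0], [262.0, 317.0], [224.0, 275.0]] [[348.0, 284.0], [289.0, 305.0], [315.0, 193.0], [255.0, 213.0]]
```

```bash
python3 - <<'E'
from h import *
c=ctrl.get_image('side'); d=ctrl.get_image('top')
def f(C,yaw,w,o,s):
  x=np.array([np.cos(yaw),np.sin(yaw),0]);y=np.array([-x[1],x[0],0]);z=np.array([0,0,1]);C=np.array(C)
  return ((proj(c,[C+a*w*x+b*12*y+40*z for a in(-1,1) for b in (-1,1)]+[C-4*x+b*12*y-40*z for b in (-1,1)])-o)*s).round().tolist()
print('rail in s2 frame',f([475.,29.4,110],.085,22.5,[230,130],4))
a=cv2.resize(c['frame'][245:320,300:360],None,fx=8,fy=8,interpolation=cv2.INTER_CUBIC)
b=cv2.resize(d['frame'][195:245,370:430],None,fx=5,fy=5,interpolation=cv2.INTER_CUBIC)
im=np.zeros((600,790,3),np.uint8); im[:a.shape[0],:a.shape[1]]=a; im[:b.shape[0],485:485+b.shape[1]]=b
cv2.imwrite('pics/c.png',im)
E
```

```text
rail in s2 frame [[220.0, 257.0], [202.0, 225.0], [317.0, 232.0], [297.0, 202.0], [266.0, 383.0], [248.0, 352.0]]
```

View pics/c.png

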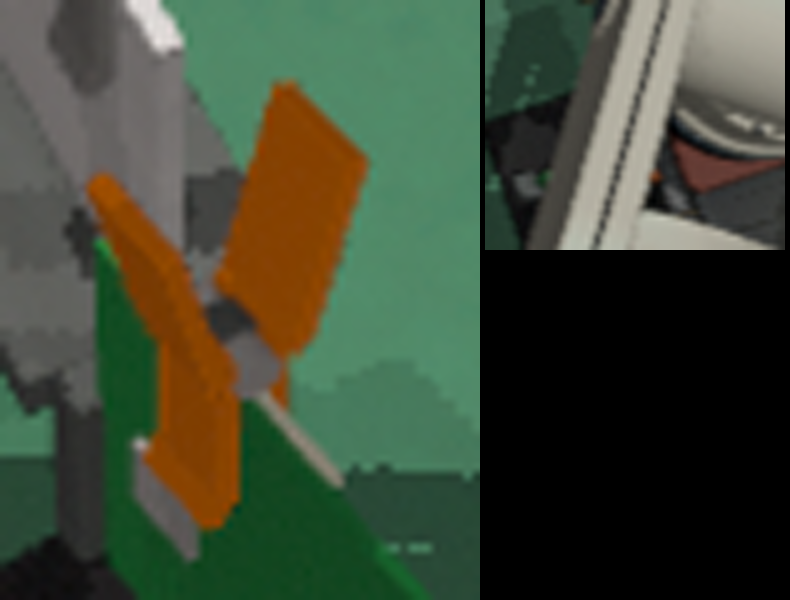

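```bash
python3 - <<'E'
from h import *
c=ctrl.get_image('side')
x=np.array([np.cos(.295),np.sin(.295),0]);y=np.array([-x[1],x[0],0]);C=np.array([467,-177,120.])
def pl(uv,off):
    o,v=ray(c,uv); P=o+v*((off-(o-C)@x)/(v@x))[:,None]; return np.c_[(P-C)@y,P[:,2]].round(1).tolist()
s4=lambda p:np.array(p)/4+[265,190]
c8=lambda p:np.array(p)/8+[300,245]
for off in(-3,-6): print(off,'comp',pl(s4([[207,440],[238,478],[240,505],[207,465]]),off),'board end',pl(s4([[190,338],[371,540]]),off))
for off in(-5,-8,-11): print(off,'jaw',pl(c8([[150,455],[215,528],[235,505]]),off))
E
```

```text
-3 comp [[25.2, 66.6], [4.3, 65.5], [2.8, 50.5], [25.3, 51.2]] board end [[36.2, 115.0], [-72.7, 114.6]]
-6 comp [[20.8, 73.2], [0.2, 72.1], [-1.3, 57.4], [20.9, 58.0]] board end [[31.7, 121.1], [-76.0, 120.7]]
-5 jaw [[16.9, 72.1], [-4.6, 72.9], [-10.7, 86.2]]
-8 jaw [[12.5, 78.7], [-8.6, 79.5], [-14.7, 92.6]]
-11 jaw [[8.2, 85.3], [-12.7, 86.1], [-18.7, 99.1]]
```

The component's top is at about 66–72 mm and the jaw tips are at about 80 mm, so the jaw lies clear on the board and the clamp is closed. Handing in.

```bash
python3 -c "
from workcell import ctrl
print(ctrl.close_job())"
```

```text
the job is handed in; nothing more can be done
None
```

I moved the orange clamp from its rail to the green board, where it grips board and strip at about the middle of the strip, upright and pushed home; the job is handed in, but no verdict came back.

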